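# Tip the front row of meatballs into the bowl

### The job

Take the white portioning tray by its wooden handle, lightly rest its front edge on the red bowl's rim and, with it resting there, tip the tray so that only the front row of three frozen meatballs rolls over the red lip into the bowl. Then set the tray, with the back row still in its place, flat back on its board and let go. Do not touch the meatballs with the gripper, press hard on the bowl or shift it, or disturb the jar, tongs and spoon.

Things in the scene. Friction and masses are not known exactly. Their poses are not given: they have to be found in the camera images.
- tray: White portioning tray, loose, about 0.3 kg, on the board. Base plate 120 mm (x) by 106 mm (y), 5 mm thick; origin at the centre of its underside, z up, front at -x. Side walls 4 mm thick, 20 mm above the floor, from the front edge to x = +15. Two rows of three meatballs lie across it, front row at x = -40, back row at x = -5 mm, a 15 mm stop (x +11 to +15) behind them.
- tray_handle (a point): Centre of the tray's handle: a wooden cross bar along the tray's y, 14 mm thick (x), 24 mm high, 82 mm long, on two 10 mm steel posts at its ends (over 80 mm free between them); at x = +42, y = 0, z = +60 mm in the tray's frame, axes as the tray's. The meatballs' tops are 25 mm below this point.
- tray_lip (a point): Middle of the tray's front edge on its underside (x = -60, y = 0, z = 0 mm in the tray's frame, same axes). The red lip across the front stands only 2.5 mm above the floor (x -60 to -56). Tipped slowly front down, the front row rolls over it somewhere between about 28 and 36 degrees of slope.
- tray_ridge (a point): Middle of the top of the white ridge between the two rows (x = -22.5, y = 0, z = +9.5 mm in the tray's frame, same axes). It is 4 mm thick and stands 4.5 mm above the tray's floor; it holds the back row up to about 40 degrees of slope if tipped slowly, then that row goes too.
- bowl: Red ceramic bowl, loose, about 0.45 kg, round: 170 mm across the rim outside (160 mm inside), 70 mm high, inner floor 6 mm up and about 70 mm wide, walls 5 mm; origin at the centre of its underside, z up, rim at z = 70 mm.
- board: Flat wooden board, fixed, 170 mm (x) by 150 mm (y), 12 mm thick, on which the tray stands; origin at the centre of its underside. Tray and board start roughly aligned, the tray's front facing roughly to the robot. Board and bowl may be on either side.
- jar: Bystander: small amber glass jar with a steel cap, 56 mm across, 85 mm high; origin at the centre of its underside. Leave alone.
- tongs: Bystander: steel tongs with red tips, 245 mm long, 20 mm high, lying along their x; origin near their middle, on the underside. Leave alone.
- spoon: Bystander: wooden spoon, 260 mm long, lying along its x; origin near its middle, on the underside. Leave alone.
- front1: Front-row frozen meatball, a hard brown ball 30 mm in diameter, 15 g; origin at its centre. Starts at tray y = -31 mm, tray x = -40 mm, centre 20 mm above the tray's underside.
- front2: Front-row frozen meatball, a hard brown ball 30 mm in diameter, 15 g; origin at its centre. Starts in the middle, tray x = -40 mm, centre 20 mm above the tray's underside.
- front3: Front-row frozen meatball, a hard brown ball 30 mm in diameter, 15 g; origin at its centre. Starts at tray y = +31 mm, tray x = -40 mm, centre 20 mm above the tray's underside.
- back1: Back-row frozen meatball, a hard brown ball 30 mm in diameter, 15 g; origin at its centre. Starts at tray y = -31 mm, tray x = -5 mm, centre 20 mm above the tray's underside.
- back2: Back-row frozen meatball, a hard brown ball 30 mm in diameter, 15 g; origin at its centre. Starts in the middle, tray x = -5 mm, centre 20 mm above the tray's underside.
- back3: Back-row frozen meatball, a hard brown ball 30 mm in diameter, 15 g; origin at its centre. Starts at tray y = +31 mm, tray x = -5 mm, centre 20 mm above the tray's underside.

How it is judged:
By the outcome, as a careful person would: the job done as asked, in the order asked, and still so for the second after the job is handed in, with the robot touching nothing.
It also fails if it takes over 69 s, if anything falls off the work surface, if the arm or the gripper's body presses on something with over 40 N, if the wrist force passes 120 N, or if a joint passes its speed limit or range.

### The arm

A 6-joint arm with a two-finger parallel gripper is mounted at the origin on the work surface. World frame = base frame: x ahead of the robot, y to its left, z up, the work surface at z = 0. Lengths are in mm, angles in degrees, forces in N, time in s.
With the tool pointing down it reaches from about 300 to 850 mm from the base axis. Payload 4.2 kg.
Tool frame: the origin (TCP) lies midway between the tips of the shut fingers; the grasp point (between the pads) lies 19 mm behind it; z points along the fingers, y is the line along which they close (so a half turn about z gives the same grasp; the last joint's range is limited). The gripper opens to 91 mm and grips with 3 to 60 N. Pads are 32 mm wide; open, the fingers measure 118 mm over their backs; the gripper's body (76 mm by 178 mm) begins 60 mm behind the grasp point.
Start: joints at [-71.219, 18.312, 89.639, -0, 72.044, -1.146], TCP at [195.981, -540.587, 213.976] pointing down, gripper open.
Joint ranges: [-177.97, 177.97], [-48.28, 115.42], [12.27, 149.76], [-77.06, 257.06], [2.81, 150.46], [-146.56, 146.56]. Speed limits (degrees/s): [147.25, 147.25, 180, 180, 180, 180].

### API

Orientations are given as [roll, pitch, yaw] about the fixed x, y, z axes, in that order (R = Rz(yaw) Ry(pitch) Rx(roll)).
In Python, from workcell import env, imaging, job, telemetry gives the robot as it stands (env), with the cameras (imaging), the job (job) and the readings (telemetry).
- The arm moves only by the shell command python3 drive.py 'ROWS' [OPENING] [FORCE]. ROWS is a JSON list that holds a single list of rows (three levels of brackets), with 1 to 8 rows, each of 6 numbers: dx, dy, dz in shares of the most that a row can go, 1 being 50 mm, then a rotation vector rx, ry, rz in shares of 90 degrees (1.0 is 90 degrees); each row shifts and turns the commanded pose from where the row before left it, along the tool's axes as they then stand; what a row does not reach is not made up. A row lasts 1/10 s, in which the tool goes at most 50 mm and 8.59 degrees, less where a joint would pass 70% of its speed; a pose out of reach is approached as far as the arm can. OPENING is the finger opening in mm, set as the command begins (- or left out keeps the last). The fingers move at their own pace and stop on an object; FORCE is the grip in N (left out, the last holds). Time passes only in rows, so rows that do not move let the fingers close. It prints the time, the measured TCP pose, the force, the opening and the grip force at its end. Shift and turn numbers lie between -1 and 1, and a call with a number outside is refused. Input that does not fit is refused with a message, and nothing moves.
- telemetry.state(): the state, without advancing time (a new reading comes with each control period).
- imaging.grab_frame(name): name is "scene" or "top" or "wrist"; returns the picture (480x640x3 uint8, blue, green, red); there is no depth.
- imaging.camera_model(name): a dict with "fx", "fy", "cx", "cy" (pixels), "D" ([k1, k2, p1, p2, k3] as OpenCV has them; the pictures are not rectified), "T" (4x4, takes a point from camera to world coordinates). Camera axes: x right, y up, looking along -z (the intrinsics and any distortion apply to the point x, -y, -z); pixel columns grow to the right and rows downward; lengths in mm; the calibration is good to about 2 mm. A picture is of the moment at which its call begins: read the wrist's pose just before it. camera_model takes no time and is no camera call; for the wrist camera it gives the pose at the moment of the call.
- job.job_done(): hands the job in; it is judged then, once.
The state is a dict: "time_s": time; "qpos": joint angles; "qvel": joint speeds; "effort": joint torques, N m; "ee_pos": TCP position; "ee_rot": TCP orientation; "force": force on the tool from outside, world axes, zero at the start; "torque": the same for the moment, N m; "gripper_width": finger opening in mm; "gripper_force": force on a finger pad.
Only numpy, scipy, OpenCV 4.12 (cv2) and the standard library are available. Lean on these libraries where they do the work, as an engineer would, in place of code of your own. Each camera call takes 0.05 s, during which the arm holds its last target. There are 200 camera calls.

## Working session

There is one attempt and no reset: what is moved stays moved. The work goes in short steps, Python scripts to look and compute and a shell command to move; the robot and the scene stay as the last step left them, time stands still between calls to the robot, and variables do not carry over. Pictures are saved under pics/ and viewed, at most 10 in all, crops included, and the job is handed in when it is done.

```bash
ls; mkdir -p pics; python3 - <<'E'
from workcell import env, imaging, job, telemetry
import cv2
s=telemetry.state();print({k:s[k] for k in('time_s','ee_pos','ee_rot','force','gripper_width')})
for n in('scene','top'):
    cv2.imwrite(f'pics/{n}0.png',imaging.grab_frame(n)); m=imaging.camera_model(n); print(n,m)
E
```

```text
drive.py
pics
workcell.py
{'time_s': 0.0, 'ee_pos': array([ 195.79221295, -540.09469634,  213.11650311]), 'ee_rot': array([-1.79898078e+02, -1.99501602e-03,  1.99241974e+01]), 'force': array([-0.05206829, -0.03290978,  0.52788067]), 'gripper_width': 91.0032285506596}
scene {'fx': 491.2954925823013, 'fy': 491.2954925823013, 'cx': 321.73275317519693, 'cy': 239.83532256768953, 'D': array([0.04627543, 0.        , 0.        , 0.        , 0.        ]), 'T': array([[-2.36267079e-01, -7.00280468e-01,  6.73635758e-01,
         1.42150827e+03],
       [ 9.71649157e-01, -1.64056189e-01,  1.70245362e-01,
         2.08265821e+02],
       [-8.70538679e-03,  6.94760990e-01,  7.19188002e-01,
         1.01495282e+03],
       [ 0.00000000e+00,  0.00000000e+00,  0.00000000e+00,
         1.00000000e+00]])}
top {'fx': 541.155584376739, 'fy': 541.155584376739, 'cx': 316.6777084394563, 'cy': 236.82705251008394, 'D': array([-0.0648314,  0.       ,  0.       ,  0.       ,  0.       ]), 'T': array([[ 1.88048918e-02,  9.88241671e-01, -1.51739171e-01,
         3.90743321e+02],
       [-9.99823137e-01,  1.86272786e-02, -2.59203345e-03,
        -4.48250251e+00],
       [ 2.64932351e-04,  1.51761077e-01,  9.88417172e-01,
         1.18446567e+03],
       [ 0.00000000e+00,  0.00000000e+00,  0.00000000e+00,
         1.00000000e+00]])}
```

View pics/top0.png

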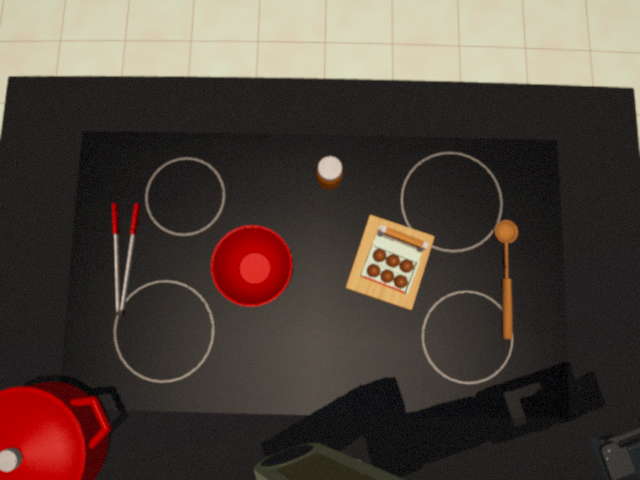

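View pics/scene0.png

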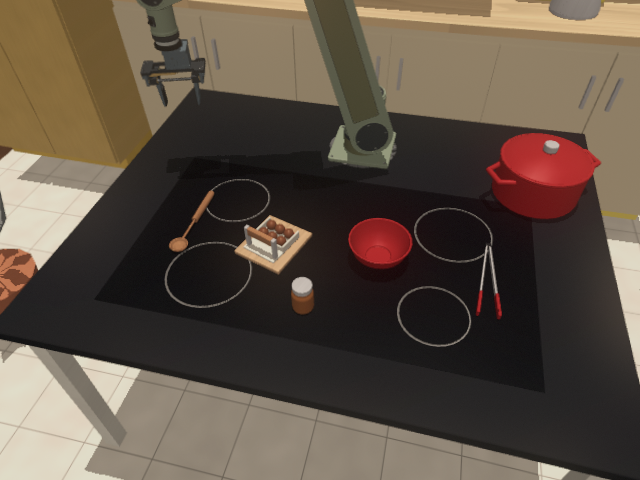

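The top view shows the bowl at about (252,266), the tray and board near (393,262) with the front facing the robot (lip near (385,287), handle near (405,238)), the jar at (330,170), tongs on the left and spoon on the right. The scene view agrees. Next I'll measure with masks.

```bash
cat > h.py <<'E'
import numpy as np, cv2
from scipy.spatial.transform import Rotation as Ro
from workcell import env, imaging, job, telemetry
def ray(m,uv):
    K=np.array([[m['fx'],0,m['cx']],[0,m['fy'],m['cy']],[0,0,1]])
    p=cv2.undistortPoints(np.array(uv,float).reshape(-1,1,2),K,m['D'])[:,0]
    d=np.c_[p[:,0],-p[:,1],-np.ones(len(p))]@m['T'][:3,:3].T
    return m['T'][:3,3],d
def onz(m,uv,z):
    o,d=ray(m,uv); return o+d*((z-o[2])/d[:,2])[:,None]
def mask(im,lo,hi):
    return cv2.inRange(cv2.cvtColor(im,cv2.COLOR_BGR2HSV),lo,hi)
def red(im):
    return mask(im,(0,150,60),(8,255,255))|mask(im,(172,150,60),(180,255,255))
def cnts(mk,amin=30):
    c=cv2.findContours(mk,cv2.RETR_EXTERNAL,cv2.CHAIN_APPROX_NONE)[0]
    return sorted([k for k in c if cv2.contourArea(k)>amin],key=cv2.contourArea,reverse=True)
E
python3 - <<'E'
from h import *
for n in('top','scene'):
    im=cv2.imread(f'pics/{n}0.png'); m=imaging.camera_model(n)
    c=[k for k in cnts(red(im),500)]
    for k in c:
        (x,y),r=cv2.minEnclosingCircle(k)
        print(n,'red',(x,y),r)
        if (n=='top' and abs(x-252)<15) or (n=='scene' and abs(x-380)<20 and abs(y-245)<20):
            P=onz(m,k[:,0],70)[:,:2].astype(np.float32)
            if n=='scene': # far-side rim only: upper half of contour
                P=P[k[:,0,1]<242]
            A=np.c_[2*P,np.ones(len(P))]; s=np.linalg.lstsq(A,(P**2).sum(1),rcond=None)[0]
            print(' rim fit',s[:2],np.sqrt(s[2]+s[0]**2+s[1]**2))
im=cv2.imread('pics/top0.png');m=imaging.camera_model('top')
hsv=cv2.cvtColor(im,cv2.COLOR_BGR2HSV)
print('board hsv',hsv[295,380],'handle',hsv[237,403],hsv[242,412])
s=cv2.imread('pics/scene0.png');hs=cv2.cvtColor(s,cv2.COLOR_BGR2HSV)
print('scene board',hs[255,262],'handle',hs[236,260])
# enlarged crops side by side
a=cv2.resize(im[200:320,335:445],(440,480),interpolation=cv2.INTER_CUBIC)
b=cv2.resize(s[205:275,225:325],None,fx=3.5,fy=3.5,interpolation=cv2.INTER_CUBIC)
o=np.zeros((480,800,3),np.uint8);o[:,:440]=a;o[:b.shape[0],445:445+b.shape[1]]=b
cv2.imwrite('pics/crop0.png',o)
# jar cap
E
```

```text
top red (47.0, 434.5) 64.72451782226562
top red (250.9897918701172, 265.4795837402344) 41.61084747314453
 rim fit [500.57722838 133.2795262 ] 84.91777506253943
scene red (543.0, 166.0) 57.14027786254883
scene red (380.0, 241.0) 32.24913024902344
 rim fit [499.65312637 135.15506542] 84.63159281787736
board hsv [ 17 141 214] handle [ 15 183 209] [ 15 186 203]
scene board [ 22  33 208] handle [ 12 138 120]
```

View pics/crop0.png

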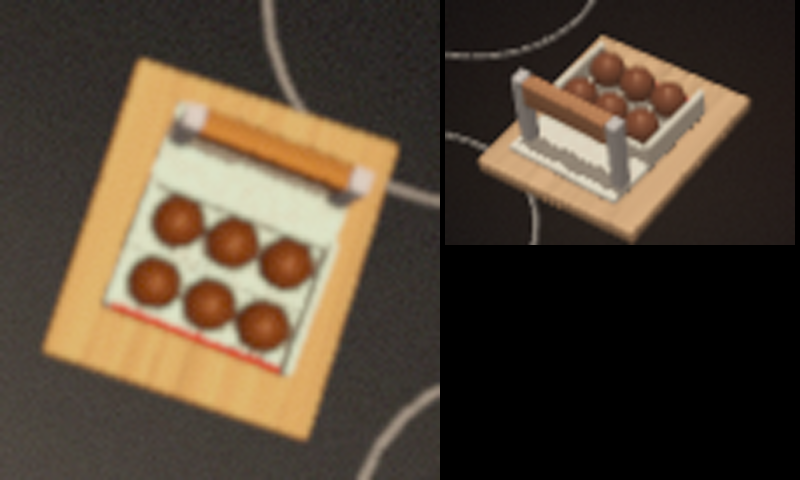

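The crop shows the red lip from about (108,303) to (285,372), the handle bar from about (203,122) to (352,180), and all six balls seated in two rows. Fitting these now.

```bash
cat >> h.py <<'E'
def tray(im,m,zb,roi):
    x0,x1,y0,y1=roi; sub=np.zeros(im.shape[:2],np.uint8); sub[y0:y1,x0:x1]=255
    out={}
    r=mask(im,(0,110,90),(8,255,255))|mask(im,(174,110,90),(180,255,255))
    L=np.argwhere((r&sub)>0)[:,::-1]
    P=onz(m,L,zb+6)[:,:2]
    return P
E
python3 - <<'E'
from h import *
im=cv2.imread('pics/top0.png');m=imaging.camera_model('top')
def crop(u,v): return (u/4+335-.375,v/4+200-.375)
B=onz(m,[crop(*p) for p in((140,60),(398,147),(306,440),(44,351))],12)
print('board',B[:,:2].mean(0)); 
for i in range(4):
    d=B[(i+1)%4]-B[i]; print(np.linalg.norm(d),np.degrees(np.arctan2(d[1],d[0])))
Hh=onz(m,[crop(203,122),crop(352,180),crop(192,118),crop(360,182)],84)
print('handle',Hh[:2,:2].mean(0),Hh[2:,:2].mean(0)); 
for d in(Hh[0]-Hh[1],Hh[2]-Hh[3]): print(np.linalg.norm(d),np.degrees(np.arctan2(d[1],d[0]))-90)
Lp=onz(m,[crop(108,303),crop(285,372)],19)
d=Lp[0]-Lp[1];print('lip',Lp[:,:2].mean(0),np.linalg.norm(d),np.degrees(np.arctan2(d[1],d[0]))-90)
bl=onz(m,[crop(*p) for p in((178,221),(231,244),(286,263),(154,282),(209,304),(263,327))],32)
print('balls',bl[:,:2].round(1), bl[:3,:2].mean(0),bl[3:,:2].mean(0))
hd=Hh[:2,:2].mean(0)
print('jar',onz(m,[(330,163)],85))
E
```

```text
board [ 519.09806983 -162.71984595]
149.51097850474432 -107.8816599883289
168.826208317712 162.13434433344204
148.8522888301473 72.236182177585
169.13382522855102 -17.64243969373832
handle [ 561.95203517 -181.49113117] [ 562.46275411 -180.71115734]
82.05927136582505 -20.536014887894282
92.28286841999575 -20.112678656594014
lip [ 469.64701505 -147.70735672] 101.89925173065649 -20.369203773641203
balls [[ 531.  -136.2]
 [ 519.1 -164.6]
 [ 509.4 -194.1]
 [ 498.  -123.4]
 [ 486.7 -152.8]
 [ 475.  -181.7]] [ 519.86213786 -164.98198595] [ 486.5553724  -152.63193629]
jar [[717.04693625 -26.6474771   85.        ]]
```

The rows are not in the units I measure in: shifts go in shares of 50 mm and turns go in shares of 90 degrees. I convert before sending: -6.2 degrees / 90 = -0.0689.

```bash
cat >> h.py <<'E'
def delta(p,rpy):
    s=telemetry.state(); R=Ro.from_euler('xyz',s['ee_rot'],degrees=True)
    print('need',R.inv().apply(np.array(p)-s['ee_pos']).round(1),(R.inv()*Ro.from_euler('xyz',rpy,degrees=True)).as_rotvec(degrees=True).round(2))
E
python3 drive.py '[[[0, 0, 0, 0, 0, -0.0689], [0, 0, 0, 0, 0, -0.0689], [0, 0, 0, 0, 0, -0.0689], [0, 0, 0, 0, 0, -0.0689], [0, 0, 0, 0, 0, -0.0689], [0, 0, 0, 0, 0, -0.0689], [0, 0, 0, 0, 0, -0.0689], [0, 0, 0, 0, 0, -0.0689]]]' 40
python3 drive.py '[[[0.76, 0.36, 0, 0, 0, 0], [0.76, 0.36, 0, 0, 0, 0], [0.76, 0.36, 0, 0, 0, 0], [0.76, 0.36, 0, 0, 0, 0], [0.76, 0.36, 0, 0, 0, 0], [0.76, 0.36, 0, 0, 0, 0], [0.76, 0.36, 0, 0, 0, 0], [0.76, 0.36, 0, 0, 0, 0]]]'
python3 drive.py '[[[0.76, 0.36, 0, 0, 0, 0], [0.76, 0.36, 0, 0, 0, 0], [0.76, 0.36, 0, 0, 0, 0], [0.76, 0.36, 0, 0, 0, 0], [0, 0, 0, 0, 0, 0], [0, 0, 0, 0, 0, 0]]]'
python3 - <<'E'
from h import *
print(telemetry.state()['time_s'])
delta((562,-181,200),(180,0,69.7))
m=imaging.camera_model('wrist');im=imaging.grab_frame('wrist');cv2.imwrite('pics/w1.png',im);np.save('w1.npy',m,allow_pickle=True)
E
```

```text
time_s: 0.9
ee_pos: [195.9, -540.3, 213.4]
ee_rot: [-180.0, -0.1, 69.8]
force: [-0.0, 0.2, 0.0]
gripper_width: 40.1
gripper_force: 0.0
time_s: 1.7
ee_pos: [438.0, -304.7, 213.7]
ee_rot: [-180.0, -0.0, 69.5]
force: [0.2, -0.5, -0.6]
gripper_width: 39.9
gripper_force: 0.0
time_s: 2.3
ee_pos: [557.8, -188.2, 213.2]
ee_rot: [-179.9, 0.0, 69.6]
force: [-1.3, -0.8, 0.2]
gripper_width: 40.3
gripper_force: 0.0
2.3
need [ 8.2  1.4 13.2] [-0.09  0.04 -0.05]
```

View pics/w1.png

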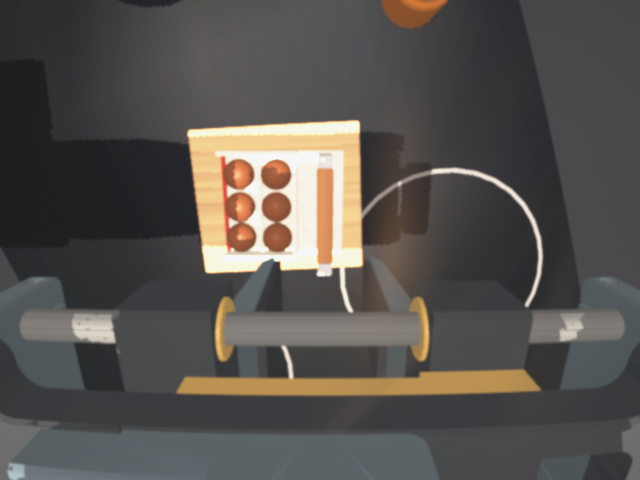

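The wrist view shows the bar from about (326,167) to (324,264), the lip from (223,157) to (229,252), and all balls in place.

```bash
python3 - <<'E'
from h import *
m=np.load('w1.npy',allow_pickle=True).item(); im=cv2.imread('pics/w1.png')
b=np.zeros(im.shape[:2],np.uint8); b[165:268,308:340]=255
k=cnts(mask(im,(4,120,60),(16,255,225))&b)[0]
(c,sz,a)=cv2.minAreaRect(k);print(c,sz,a)
bx=cv2.boxPoints((c,sz,a)); bx=bx[np.argsort(bx[:,1])]; e=[bx[:2].mean(0),bx[2:].mean(0)]
H=onz(m,e,84);d=H[0]-H[1];print('handle',H[:,:2].mean(0),np.linalg.norm(d),np.degrees(np.arctan2(d[1],d[0]))-90)
b[:]=0;b[150:258,215:236]=255
k=cnts(red(im)&b,10)[0];P=onz(m,k[:,0],19)[:,:2]
r=cv2.minAreaRect(P.astype(np.float32));print('lip',r, P.mean(0))
C=onz(m,[(190,130),(358,122),(361,266),(206,271)],12);print('board',C.mean(0),[np.linalg.norm(C[i]-C[i-1]).round(1) for i in range(4)])
for i,j in((0,1),(3,2)): d=C[j]-C[i];print(np.degrees(np.arctan2(d[1],d[0])))
E
```

```text
(325.0, 216.0) (92.0, 12.0) 90.0
handle [ 564.31689543 -180.0420615 ] 78.43549216072357 -20.24743578297776
lip ((470.8359680175781, -145.3262939453125), (94.31217193603516, 4.917502403259277), 69.43746185302734) [ 470.56572204 -143.95203468]
board [ 520.80689245 -160.89092076   12.        ] [np.float64(147.9), np.float64(165.9), np.float64(148.6), np.float64(168.1)]
-18.093383342376267
-18.317257025770274
```

```bash
python3 drive.py '[[[0.16, 0.04, 0.4, 0, 0, 0], [0, 0, 0.6, 0, 0, 0], [0, 0, 0.6, 0, 0, 0], [0, 0, 0.6, 0, 0, 0], [0, 0, 0.4, 0, 0, 0], [0, 0, 0.3, 0, 0, 0], [0, 0, 0.26, 0, 0, 0], [0, 0, 0, 0, 0, 0]]]' 40
python3 - <<'E'
from h import *
delta((563,-181,55),(180,0,69.7))
cv2.imwrite('pics/w2.png',imaging.grab_frame('wrist'))
E
```

```text
time_s: 3.15
ee_pos: [560.7, -182.7, 54.4]
ee_rot: [-179.8, 0.0, 69.4]
force: [0.1, -0.1, -0.1]
gripper_width: 40.0
gripper_force: 0.0
need [ 2.4  1.6 -0.6] [-0.21  0.02 -0.26]
```

View pics/w2.png

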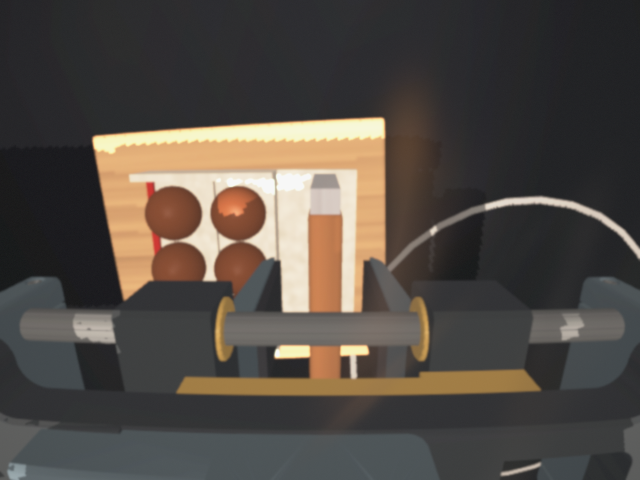

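The bar sits centred between the fingers (bar at column 325, fingers at 277–370), clear of the balls. I'll grip and lift a little.

In the tool's units: 2 mm is 0.04.

```bash
python3 drive.py '[[[0.04, 0, 0, 0, 0, 0], [0, 0, 0, 0, 0, 0], [0, 0, 0, 0, 0, 0], [0, 0, 0, 0, 0, 0], [0, 0, 0, 0, 0, 0], [0, 0, 0, 0, 0, 0], [0, 0, 0, 0, 0, 0], [0, 0, 0, 0, 0, 0]]]' 0 45
python3 - <<'E'
from h import *
print(telemetry.state())
E
python3 drive.py '[[[0, 0, -0.04, 0, 0, 0], [0, 0, -0.1, 0, 0, 0], [0, 0, -0.16, 0, 0, 0], [0, 0, -0.24, 0, 0, 0], [0, 0, -0.16, 0, 0, 0], [0, 0, -0.1, 0, 0, 0], [0, 0, 0, 0, 0, 0], [0, 0, 0, 0, 0, 0]]]'
python3 - <<'E'
from h import *
print(telemetry.state())
m=imaging.camera_model('wrist');im=imaging.grab_frame('wrist');cv2.imwrite('pics/w3.png',im);np.save('w3.npy',m,allow_pickle=True)
E
```

```text
time_s: 4.0
ee_pos: [563.4, -180.3, 56.6]
ee_rot: [180.0, -0.0, 69.5]
force: [-1.7, 1.1, 4.6]
gripper_width: 13.7
gripper_force: 45.0
{'time_s': 4.0, 'qpos': array([-1.88579828e+01,  2.76268917e+01,  9.96030103e+01,  1.68810877e-03,
        5.27244598e+01,  1.61318943e+00]), 'qvel': array([ 0.08165422,  0.02138537,  0.02298872, -0.01343805,  0.07930387,
       -0.03641728]), 'effort': array([-2.33524754e-01, -4.23618436e+01, -1.79478335e+01,  6.88855755e-03,
       -4.25136974e-01,  2.59837025e-02]), 'ee_pos': array([ 563.43829175, -180.2859158 ,   56.60889824]), 'ee_rot': array([ 1.79954418e+02, -2.62835837e-03,  6.95278069e+01]), 'force': array([-1.73319255,  1.07400171,  4.63897528]), 'torque': array([ 0.06812961,  0.10088613, -0.01601518]), 'gripper_force': 45.00149667263031, 'gripper_width': 13.685658458974943}
time_s: 4.8
ee_pos: [563.1, -180.2, 96.0]
ee_rot: [-180.0, 0.0, 69.5]
force: [0.3, -0.3, -4.2]
gripper_width: 13.9
gripper_force: 45.0
{'time_s': 4.8, 'qpos': array([-1.88609559e+01,  2.52093128e+01,  9.70854475e+01, -5.22034056e-03,
        5.77059268e+01,  1.61520265e+00]), 'qvel': array([-0.08692868,  0.55690099,  0.49709611, -0.06036868, -0.10310982,
       -0.07299318]), 'effort': array([ 6.95709041e-04, -4.69557166e+01, -2.15448833e+01,  7.20782834e-02,
        1.37377800e-01,  5.76811417e-04]), 'ee_pos': array([ 563.06123654, -180.2251755 ,   95.9791633 ]), 'ee_rot': array([-1.79999437e+02,  4.43042564e-03,  6.95266305e+01]), 'force': array([ 0.25848313, -0.31946425, -4.18482902]), 'torque': array([-0.06242437, -0.23540925, -0.01892661]), 'gripper_force': 44.999197125434875, 'gripper_width': 13.868782272028296}
```

View pics/w3.png

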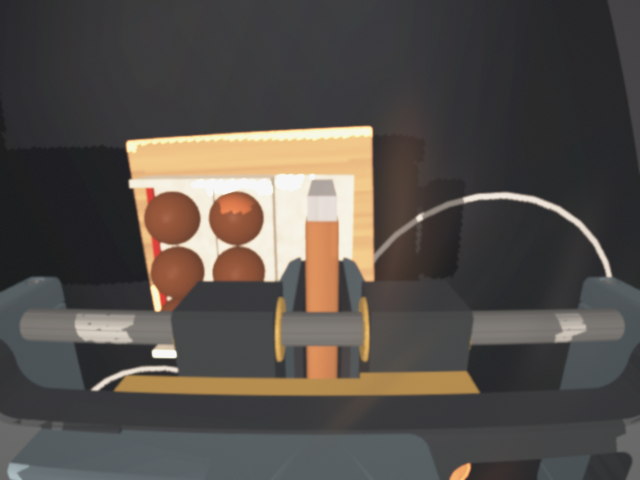

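The tray is lifted level with about 4.2 N of load, and the balls in view are still seated. I'll carry it up and over toward the bowl, turning it to yaw about 15°.

In the tool's units: -20 mm is -0.4, -14 mm is -0.28, -1.4 degrees / 90 = -0.0156.

```bash
python3 drive.py '[[[0, 0, -0.12, 0, 0, 0], [0, 0, -0.28, 0, 0, 0], [0, 0, -0.4, 0, 0, 0], [0, 0, -0.4, 0, 0, 0], [0, 0, -0.28, 0, 0, 0], [0, 0, -0.12, 0, 0, 0], [0.12, 0.02, 0, 0, 0, -0.0111], [0.24, 0.06, 0, 0, 0, -0.0156]]]'
python3 drive.py '[[[0.36, 0.08, 0, 0, 0, -0.02], [0.48, 0.1, 0, 0, 0, -0.0244], [0.48, 0.1, 0, 0, 0, -0.0244], [0.48, 0.1, 0, 0, 0, -0.0244], [0.48, 0.1, 0, 0, 0, -0.0244], [0.48, 0.1, 0, 0, 0, -0.0244], [0.48, 0.1, 0, 0, 0, -0.0244], [0.48, 0.1, 0, 0, 0, -0.0244]]]'
python3 drive.py '[[[0.48, 0.1, 0, 0, 0, -0.0244], [0.48, 0.1, 0, 0, 0, -0.0244], [0.48, 0.1, 0, 0, 0, -0.0244], [0.48, 0.1, 0, 0, 0, -0.0244], [0.48, 0.1, 0, 0, 0, -0.0244], [0.36, 0.08, 0, 0, 0, -0.02], [0.2, 0.06, 0, 0, 0, -0.0133], [0, 0, 0, 0, 0, 0]]]'
python3 - <<'E'
from h import *
delta((659.4,176.7,145),(180,0,105))
E
```

```text
time_s: 5.65
ee_pos: [572.6, -164.5, 175.2]
ee_rot: [-179.9, 0.0, 72.0]
force: [-0.8, 0.2, -3.3]
gripper_width: 13.6
gripper_force: 45.0
time_s: 6.45
ee_pos: [645.3, 13.3, 174.7]
ee_rot: [-179.9, -0.0, 89.4]
force: [0.9, -0.1, -2.9]
gripper_width: 13.7
gripper_force: 45.0
time_s: 7.25
ee_pos: [664.0, 162.2, 175.3]
ee_rot: [-180.0, -0.0, 103.3]
force: [-0.6, -0.5, -3.5]
gripper_width: 14.1
gripper_force: 45.0
need [15.2 -1.2 30.3] [-0.04 -0.   -1.72]
```

In the tool's units: 10 mm is 0.2, -1.6 mm is -0.032, -2 degrees / 90 = -0.0222.

```bash
python3 drive.py '[[[0.16, -0.02, 0.16, 0, 0, -0.01], [0.14, 0, 0.2, 0, 0, -0.0089], [0, 0, 0.16, 0, 0, 0], [0, 0, 0.08, 0, 0, 0], [0, -0.032, -0.07, -0.0222, 0, 0], [0, -0.032, -0.07, -0.0222, 0, 0], [0, -0.032, -0.07, -0.0222, 0, 0], [0, -0.032, -0.07, -0.0222, 0, 0]]]'
python3 drive.py '[[[0, 0, 0, 0, 0, 0], [0, 0, 0, 0, 0, 0], [0, 0, 0, 0, 0, 0]]]'
python3 - <<'E'
from h import *
s=telemetry.state();R=Ro.from_euler('xyz',s['ee_rot'],degrees=True);lip=s['ee_pos']+R.apply([0,-102,44.5]);print(s['ee_pos'],s['ee_rot'],s['force'],s['torque'],'lip',lip)
for y in(-53,53): print('corner',s['ee_pos']+R.apply([y,-102,44.5]), np.hypot(*(s['ee_pos']+R.apply([y,-102,44.5])-[500,134,0])[:2]))
im=imaging.grab_frame('top');cv2.imwrite('pics/top1.png',im); m=imaging.camera_model('top')
sc=imaging.grab_frame('scene');cv2.imwrite('pics/scene1.png',sc)
o=np.zeros((480,800,3),np.uint8)
o[:,:400]=cv2.resize(im[200:320,200:300],(400,480),interpolation=cv2.INTER_CUBIC)
o[:,400:]=cv2.resize(sc[170:290,320:420],(400,480),interpolation=cv2.INTER_CUBIC)
cv2.imwrite('pics/c1.png',o)
E
```

```text
time_s: 8.05
ee_pos: [652.7, 172.2, 159.4]
ee_rot: [172.0, 0.0, 104.8]
force: [-0.4, 0.4, -3.1]
gripper_width: 13.7
gripper_force: 45.0
time_s: 8.35
ee_pos: [653.2, 172.7, 159.3]
ee_rot: [172.0, 0.0, 104.8]
force: [0.5, 0.2, -4.1]
gripper_width: 13.7
gripper_force: 45.0
[653.1864583  172.7497294  159.30980678] [1.72026329e+02 1.11861668e-02 1.04810503e+02] [ 0.47189686  0.19119375 -4.14357399] [ 0.0154971  -0.08132518 -0.00480589] lip [561.49940348 148.49522561 101.09079764]
corner [575.04742162  97.25606971 101.10114512] 83.55975050605642
corner [547.95138535 199.73438151 101.08045016] 81.36549803261451
```

View pics/c1.png

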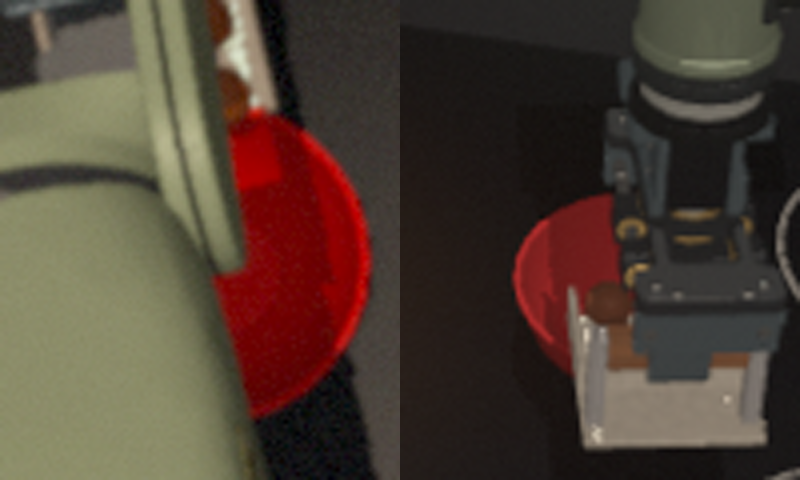

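The arm hides part of the top view. The visible tray corner at about (275,108) in the crop lies over the near rim of the bowl, as computed, and the tray is tilted 8° with its balls in place. Now the lowering to contact.

In the tool's units: 7 mm is 0.14, 6 mm is 0.12.

```bash
python3 drive.py '[[[0.02, -0.014, 0.1, 0, 0, 0], [0.01, -0.02, 0.14, 0, 0, 0], [0, -0.016, 0.12, 0, 0, 0], [0, -0.012, 0.08, 0, 0, 0], [0, -0.008, 0.06, 0, 0, 0], [0, 0, 0, 0, 0, 0], [0, 0, 0, 0, 0, 0], [0, 0, 0, 0, 0, 0]]]'
python3 drive.py '[[[0, -0.0028, 0.02, 0, 0, 0], [0, -0.0028, 0.02, 0, 0, 0], [0, 0, 0, 0, 0, 0], [0, 0, 0, 0, 0, 0], [0, 0, 0, 0, 0, 0]]]'
python3 -c "
from h import *
s=telemetry.state();R=Ro.from_euler('xyz',s['ee_rot'],degrees=True);print(s['ee_pos']+R.apply([0,-102,44.5]),s['force'],s['torque'])"
```

```text
time_s: 9.25
ee_pos: [652.7, 174.4, 134.7]
ee_rot: [172.0, 0.0, 104.8]
force: [0.3, 0.2, -4.0]
gripper_width: 13.9
gripper_force: 45.0
time_s: 9.75
ee_pos: [652.5, 174.4, 132.3]
ee_rot: [172.0, 0.0, 104.8]
force: [0.3, 0.2, -3.4]
gripper_width: 13.5
gripper_force: 45.0
[560.83574239 150.13128194  74.04780447] [ 0.33567293  0.2221129  -3.43656222] [-0.01235584 -0.09528411  0.03950334]
```

In the tool's units: 1 mm is 0.02, -0.14 mm is -0.0028.

```bash
for i in 1 ; do python3 drive.py '[[[0, -0.0028, 0.02, 0, 0, 0], [0, -0.0028, 0.02, 0, 0, 0], [0, 0, 0, 0, 0, 0], [0, 0, 0, 0, 0, 0], [0, 0, 0, 0, 0, 0]]]'; done
python3 -c "
from h import *
s=telemetry.state();R=Ro.from_euler('xyz',s['ee_rot'],degrees=True);print(s['ee_pos']+R.apply([0,-102,44.5]),s['force'],s['torque'])"
```

```text
time_s: 10.25
ee_pos: [652.5, 174.4, 130.3]
ee_rot: [172.0, 0.0, 104.8]
force: [-0.9, -0.3, -3.8]
gripper_width: 13.8
gripper_force: 45.0
[560.83020362 150.11074848  72.01587612] [-0.85278311 -0.28921502 -3.813398  ] [-0.01111004 -0.11296182 -0.0026235 ]
```

In the tool's units: 0.5 mm is 0.01, -0.07 mm is -0.0014.

```bash
python3 drive.py '[[[0, -0.0014, 0.01, 0, 0, 0], [0, -0.0014, 0.01, 0, 0, 0], [0, 0, 0, 0, 0, 0], [0, 0, 0, 0, 0, 0], [0, 0, 0, 0, 0, 0]]]'
python3 -c "
from h import *
s=telemetry.state();R=Ro.from_euler('xyz',s['ee_rot'],degrees=True);print(s['ee_pos']+R.apply([0,-102,44.5]),s['force'],s['torque'])"
```

```text
time_s: 10.75
ee_pos: [652.4, 174.4, 129.3]
ee_rot: [172.0, 0.0, 104.8]
force: [-0.2, 0.6, -2.2]
gripper_width: 13.7
gripper_force: 45.0
[560.78697604 150.13066241  71.00418456] [-0.19337159  0.61935519 -2.20709404] [ 0.02956755 -0.03773037 -0.0278932 ]
```

In the tool's units: 0.5 mm is 0.01, -0.07 mm is -0.0014.

```bash
python3 drive.py '[[[0, -0.0014, 0.01, 0, 0, 0], [0, 0, 0, 0, 0, 0], [0, 0, 0, 0, 0, 0], [0, 0, 0, 0, 0, 0]]]'
python3 -c "
from h import *
s=telemetry.state();R=Ro.from_euler('xyz',s['ee_rot'],degrees=True);print(s['ee_pos']+R.apply([0,-102,44.5]),s['force'],s['torque'])"; python3 drive.py '[[[0, 0, 0, 0, 0, 0]]]'
```

```text
time_s: 11.15
ee_pos: [652.4, 174.4, 128.8]
ee_rot: [172.0, 0.0, 104.8]
force: [0.5, -0.1, -2.8]
gripper_width: 13.9
gripper_force: 45.0
[560.79500718 150.12597528  70.51256548] [ 0.54912438 -0.10146538 -2.79954699] [-0.03965981 -0.05090313 -0.0462805 ]
time_s: 11.25
ee_pos: [652.5, 174.4, 128.8]
ee_rot: [172.0, 0.0, 104.8]
force: [0.6, -1.0, -2.8]
gripper_width: 13.8
gripper_force: 45.0
```

In the tool's units: 0.5 mm is 0.01, -0.07 mm is -0.0014.

```bash
python3 drive.py '[[[0, -0.0014, 0.01, 0, 0, 0], [0, 0, 0, 0, 0, 0], [0, 0, 0, 0, 0, 0]]]'; python3 drive.py '[[[0, 0, 0, 0, 0, 0]]]'; python3 drive.py '[[[0, 0, 0, 0, 0, 0]]]'
```

```text
time_s: 11.55
ee_pos: [652.5, 174.4, 128.4]
ee_rot: [172.0, 0.0, 104.8]
force: [0.7, 1.3, -3.5]
gripper_width: 13.8
gripper_force: 45.0
time_s: 11.65
ee_pos: [652.5, 174.4, 128.3]
ee_rot: [172.0, 0.0, 104.8]
force: [-0.4, 0.5, -1.9]
gripper_width: 13.6
gripper_force: 45.0
time_s: 11.75
ee_pos: [652.5, 174.4, 128.3]
ee_rot: [172.0, 0.0, 104.8]
force: [1.3, 0.0, -2.2]
gripper_width: 13.5
gripper_force: 45.0
```

In the tool's units: 0.5 mm is 0.01, -0.07 mm is -0.0014.

```bash
python3 drive.py '[[[0, -0.0014, 0.01, 0, 0, 0], [0, 0, 0, 0, 0, 0], [0, 0, 0, 0, 0, 0]]]'; python3 drive.py '[[[0, 0, 0, 0, 0, 0]]]'; python3 drive.py '[[[0, 0, 0, 0, 0, 0]]]'; python3 -c "
from h import *
s=telemetry.state();print(s['force'],s['torque'])"
```

```text
time_s: 12.05
ee_pos: [652.6, 174.4, 128.1]
ee_rot: [172.0, 0.0, 104.8]
force: [0.1, -0.7, -0.6]
gripper_width: 13.4
gripper_force: 45.0
time_s: 12.15
ee_pos: [652.6, 174.4, 128.1]
ee_rot: [172.0, 0.0, 104.8]
force: [-0.0, -0.0, -0.7]
gripper_width: 13.7
gripper_force: 45.0
time_s: 12.25
ee_pos: [652.6, 174.4, 128.0]
ee_rot: [172.0, 0.0, 104.8]
force: [0.8, -0.5, 0.3]
gripper_width: 13.4
gripper_force: 45.0
[ 0.77524846 -0.52314732  0.28968349] [-0.02496841  0.05584172  0.00907938]
```

Contact is clear at about 3 N. I'll tip about the front edge, watching the force.

In the tool's units: -1.77 mm is -0.0354, -0.79 mm is -0.0158, -1 degrees / 90 = -0.0111.

```bash
python3 drive.py '[[[0, -0.0158, -0.0354, -0.0111, 0, 0], [0, -0.0158, -0.0354, -0.0111, 0, 0], [0, -0.0158, -0.0354, -0.0111, 0, 0], [0, -0.0158, -0.0354, -0.0111, 0, 0], [0, -0.0158, -0.0354, -0.0111, 0, 0], [0, -0.0158, -0.0354, -0.0111, 0, 0], [0, 0, 0, 0, 0, 0], [0, 0, 0, 0, 0, 0]]]'; python3 drive.py '[[[0, 0, 0, 0, 0, 0]]]';python3 -c "
from h import *
s=telemetry.state();R=Ro.from_euler('xyz',s['ee_rot'],degrees=True);print(s['ee_pos']+R.apply([0,-102,44.5]),s['force'],s['torque'])"
```

```text
time_s: 13.05
ee_pos: [645.7, 172.6, 137.3]
ee_rot: [166.0, 0.0, 104.8]
force: [0.6, 0.9, 0.5]
gripper_width: 13.7
gripper_force: 45.0
time_s: 13.15
ee_pos: [645.8, 172.6, 137.2]
ee_rot: [166.1, 0.0, 104.8]
force: [-0.2, -0.5, 1.5]
gripper_width: 13.5
gripper_force: 45.0
[560.47894894 150.0456769   69.4031976 ] [-0.24272715 -0.48560252  1.5342664 ] [-0.0381906   0.28441056  0.0277116 ]
```

In the tool's units: -1.85 mm is -0.037, -1.82 mm is -0.0364, -1 degrees / 90 = -0.0111.

```bash
python3 drive.py '[[[0, -0.015, -0.037, -0.0111, 0, 0], [0, -0.0154, -0.0364, -0.0111, 0, 0], [0, -0.0154, -0.0364, -0.0111, 0, 0], [0, -0.0154, -0.0364, -0.0111, 0, 0], [0, -0.0154, -0.0364, -0.0111, 0, 0], [0, -0.0154, -0.0364, -0.0111, 0, 0], [0, 0, 0, 0, 0, 0], [0, 0, 0, 0, 0, 0]]]'; python3 drive.py '[[[0, 0, 0, 0, 0, 0]]]';python3 -c "
from h import *
s=telemetry.state();R=Ro.from_euler('xyz',s['ee_rot'],degrees=True);print(s['ee_pos']+R.apply([0,-102,44.5]),s['force'],s['torque'])"
```

```text
time_s: 13.95
ee_pos: [638.2, 170.6, 146.2]
ee_rot: [160.1, 0.0, 104.8]
force: [-0.6, -0.6, -0.1]
gripper_width: 13.8
gripper_force: 45.0
time_s: 14.05
ee_pos: [638.3, 170.7, 146.0]
ee_rot: [160.1, 0.0, 104.8]
force: [-1.0, -0.8, -0.6]
gripper_width: 13.4
gripper_force: 45.0
[560.27481901 150.03149885  69.46537121] [-1.04039868 -0.82822902 -0.60782451] [-0.08997244  0.59924137 -0.02210236]
```

In the tool's units: -1.8 mm is -0.036, -0.78 mm is -0.0156, -1 degrees / 90 = -0.0111.

```bash
python3 drive.py '[[[0, -0.0156, -0.036, -0.0111, 0, 0], [0, -0.0156, -0.036, -0.0111, 0, 0], [0, -0.0156, -0.036, -0.0111, 0, 0], [0, -0.0156, -0.036, -0.0111, 0, 0], [0, -0.0156, -0.036, -0.0111, 0, 0], [0, -0.0156, -0.036, -0.0111, 0, 0], [0, 0, 0, 0, 0, 0], [0, 0, 0, 0, 0, 0]]]'; python3 drive.py '[[[0, 0, 0, 0, 0, 0]]]';python3 -c "
from h import *
s=telemetry.state();R=Ro.from_euler('xyz',s['ee_rot'],degrees=True);print(s['ee_pos']+R.apply([0,-102,44.5]),s['force'],s['torque'])"
```

```text
time_s: 14.85
ee_pos: [630.2, 168.5, 154.5]
ee_rot: [154.0, 0.0, 104.8]
force: [0.0, -0.4, -2.4]
gripper_width: 13.5
gripper_force: 45.0
time_s: 14.95
ee_pos: [630.6, 168.6, 154.5]
ee_rot: [154.0, 0.0, 104.8]
force: [-0.3, 0.4, -2.6]
gripper_width: 14.0
gripper_force: 45.0
[560.74998892 150.11629523  69.87271547] [-0.26286756  0.38067679 -2.60791061] [-0.11477403  0.40146148  0.01863724]
```

In the tool's units: -1.05 mm is -0.021, -0.47 mm is -0.0094, -0.6 degrees / 90 = -0.0067.

```bash
python3 drive.py '[[[0, -0.004, 0.008, 0, 0, 0], [0, -0.0094, -0.021, -0.0067, 0, 0], [0, -0.0094, -0.021, -0.0067, 0, 0], [0, -0.0094, -0.021, -0.0067, 0, 0], [0, -0.0094, -0.021, -0.0067, 0, 0], [0, -0.0094, -0.021, -0.0067, 0, 0], [0, 0, 0, 0, 0, 0], [0, 0, 0, 0, 0, 0]]]'; python3 drive.py '[[[0, 0, 0, 0, 0, 0]]]';python3 -c "
from h import *
s=telemetry.state();R=Ro.from_euler('xyz',s['ee_rot'],degrees=True);print(s['ee_pos']+R.apply([0,-102,44.5]),s['force'],s['torque'])"
```

```text
time_s: 15.75
ee_pos: [626.3, 167.5, 158.0]
ee_rot: [151.0, 0.0, 104.8]
force: [0.4, 0.0, -1.7]
gripper_width: 13.7
gripper_force: 45.0
time_s: 15.85
ee_pos: [626.3, 167.5, 158.0]
ee_rot: [151.0, 0.0, 104.8]
force: [-0.2, 0.1, -0.1]
gripper_width: 13.9
gripper_force: 45.0
[560.94535678 150.16788857  69.57852022] [-0.17339951  0.05404873 -0.08297943] [-0.09181603  0.37419334  0.00189332]
```

In the tool's units: -1.05 mm is -0.021, -0.47 mm is -0.0094, -0.6 degrees / 90 = -0.0067.

```bash
cat >> h.py <<'E'
def brown(tag=None):
    im=imaging.grab_frame('wrist'); b=mask(im,(2,90,25),(14,255,255))
    if tag: cv2.imwrite(f'pics/{tag}.png',im)
    s=telemetry.state();R=Ro.from_euler('xyz',s['ee_rot'],degrees=True)
    print(s['time_s'],'front',int((b[190:290,145:203]>0).sum()),'back',int((b[190:285,210:262]>0).sum()),'lip',(s['ee_pos']+R.apply([0,-102,44.5])).round(1),s['force'].round(1),s['torque'].round(2),s['ee_rot'].round(1))
if __name__=='__main__': brown()
E
python3 h.py
python3 drive.py '[[[0, -0.0094, -0.021, -0.0067, 0, 0], [0, -0.0094, -0.021, -0.0067, 0, 0], [0, -0.0094, -0.021, -0.0067, 0, 0], [0, -0.0094, -0.021, -0.0067, 0, 0], [0, -0.0094, -0.021, -0.0067, 0, 0], [0, 0, 0, 0, 0, 0], [0, 0, 0, 0, 0, 0]]]'; python3 h.py
```

```text
15.9 front 3743 back 3419 lip [560.9 150.2  69.5] [-0.3  0.2 -0. ] [-0.11  0.36 -0.01] [151.    0.  104.8]
time_s: 16.6
ee_pos: [621.8, 166.3, 161.4]
ee_rot: [148.0, 0.0, 104.8]
force: [0.8, 1.0, -0.6]
gripper_width: 13.4
gripper_force: 45.0
16.65 front 3738 back 3425 lip [561.1 150.2  69.5] [ 0.7  0.6 -0. ] [-0.05  0.19 -0.07] [148.    0.  104.8]
```

In the tool's units: -0.88 mm is -0.0176, -0.38 mm is -0.0076, -0.5 degrees / 90 = -0.0056.

```bash
python3 drive.py '[[[0, -0.0076, -0.0176, -0.0056, 0, 0], [0, -0.0076, -0.0176, -0.0056, 0, 0], [0, -0.0076, -0.0176, -0.0056, 0, 0], [0, 0, 0, 0, 0, 0], [0, 0, 0, 0, 0, 0], [0, 0, 0, 0, 0, 0]]]'; python3 h.py
```

```text
time_s: 17.25
ee_pos: [619.6, 165.7, 162.9]
ee_rot: [146.5, 0.0, 104.8]
force: [-0.1, -0.3, 0.7]
gripper_width: 13.6
gripper_force: 45.0
17.3 front 1788 back 3429 lip [561.1 150.2  69.5] [1.1 0.1 1.1] [0.03 0.2  0.02] [146.5   0.  104.8]
```

In the tool's units: -0.88 mm is -0.0176, -0.38 mm is -0.0076, -0.5 degrees / 90 = -0.0056.

```bash
python3 drive.py '[[[0, -0.0076, -0.0176, -0.0056, 0, 0], [0, -0.0076, -0.0176, -0.0056, 0, 0], [0, 0, 0, 0, 0, 0], [0, 0, 0, 0, 0, 0], [0, 0, 0, 0, 0, 0]]]'; python3 h.py
```

```text
time_s: 17.8
ee_pos: [618.0, 165.2, 163.9]
ee_rot: [145.5, 0.0, 104.8]
force: [0.3, -0.3, 0.8]
gripper_width: 13.7
gripper_force: 45.0
17.85 front 262 back 3427 lip [561.1 150.1  69.5] [ 0.7 -0.2  0.5] [-0.2   0.12 -0.  ] [145.5   0.  104.8]
```

```bash
python3 drive.py '[[[0, 0, 0, 0, 0, 0], [0, 0, 0, 0, 0, 0]]]'; python3 - <<'E'
from h import *
brown()
w=imaging.grab_frame('wrist');t=imaging.grab_frame('top');s=imaging.grab_frame('scene')
o=np.zeros((560,800,3),np.uint8)
o[:360,:480]=cv2.resize(w,(480,360)); o[:360,480:]=cv2.resize(t[200:320,200:307],(320,360)); o[360:,:267]=cv2.resize(s[190:290,330:464],(267,200))
w2=cv2.convertScaleAbs(w[170:345,90:310],alpha=2);o[360:,300:]=cv2.resize(w2,(500,200))
cv2.imwrite('pics/c2.png',o)
E
```

```text
time_s: 18.05
ee_pos: [618.0, 165.2, 163.9]
ee_rot: [145.5, 0.0, 104.8]
force: [0.7, -1.4, 1.0]
gripper_width: 13.9
gripper_force: 45.0
18.1 front 252 back 3424 lip [561.1 150.2  69.4] [-0.  -1.2  0.7] [-0.22  0.08 -0.05] [145.5   0.  104.8]
```

View pics/c2.png

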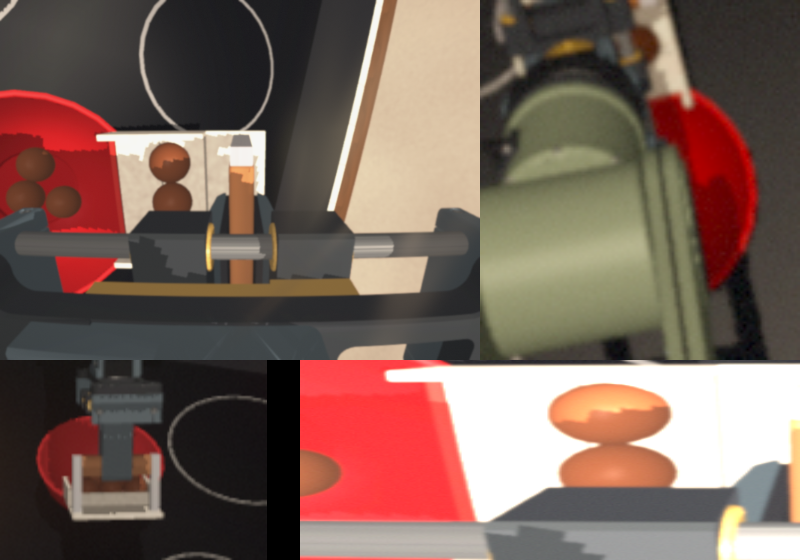

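All three front balls are in the bowl (about (35,163), (25,195), (63,200)) and the back row is still seated. Next I'll lift off gently and level the tray.

In the tool's units: -7 mm is -0.14, 5.4 mm is 0.108, 1.5 degrees / 90 = 0.0167.

```bash
python3 drive.py '[[[0, 0.022, -0.032, 0, 0, 0], [0, 0.06, -0.08, 0, 0, 0], [0, 0.1, -0.14, 0, 0, 0], [0, 0.1, -0.14, 0, 0, 0], [0, 0.06, -0.08, 0, 0, 0], [0, 0.022, 0.054, 0.0167, 0, 0], [0, 0.044, 0.108, 0.0333, 0, 0], [0, 0.044, 0.108, 0.0333, 0, 0]]]'
python3 drive.py '[[[0, 0.044, 0.108, 0.0333, 0, 0], [0, 0.044, 0.108, 0.0333, 0, 0], [0, 0.044, 0.108, 0.0333, 0, 0], [0, 0.044, 0.108, 0.0333, 0, 0], [0, 0.044, 0.108, 0.0333, 0, 0], [0, 0.044, 0.108, 0.0333, 0, 0], [0, 0.044, 0.108, 0.0333, 0, 0], [0, 0.044, 0.108, 0.0333, 0, 0]]]'
python3 drive.py '[[[0, 0.022, 0.054, 0.0167, 0, 0], [0, 0.022, 0.054, 0.0167, 0, 0], [0, 0, -0.16, 0, 0, 0], [0, 0, -0.28, 0, 0, 0], [0, 0, -0.28, 0, 0, 0], [0, 0, -0.12, 0, 0, 0], [0, 0, 0, 0, 0, 0], [0, 0, 0, 0, 0, 0]]]'; python3 h.py
```

```text
time_s: 19.05
ee_pos: [630.0, 168.4, 185.2]
ee_rot: [153.1, 0.0, 104.8]
force: [1.1, 0.0, -2.7]
gripper_width: 13.7
gripper_force: 45.0
time_s: 19.85
ee_pos: [658.9, 176.1, 148.9]
ee_rot: [177.0, 0.0, 104.8]
force: [-0.3, 0.2, -2.8]
gripper_width: 13.7
gripper_force: 45.0
time_s: 20.65
ee_pos: [660.1, 176.4, 185.4]
ee_rot: [180.0, 0.0, 104.8]
force: [-0.7, -0.1, -3.9]
gripper_width: 13.5
gripper_force: 45.0
20.7 front 388 back 3601 lip [561.3 150.2 140.3] [ 0.4  0.5 -2.5] [-0.05 -0.19  0.05] [-180.     0.   104.8]
```

The rows are not in the units I measure in: shifts go in shares of 50 mm and turns go in shares of 90 degrees. I convert before sending: -24 mm is -0.48, -16 mm is -0.32, 2.3 degrees / 90 = 0.0256.

```bash
python3 drive.py '[[[-0.16, -0.02, 0, 0, 0, 0.0089], [-0.32, -0.06, 0, 0, 0, 0.0178], [-0.48, -0.1, 0, 0, 0, 0.0256], [-0.48, -0.1, 0, 0, 0, 0.0256], [-0.48, -0.1, 0, 0, 0, 0.0256], [-0.48, -0.1, 0, 0, 0, 0.0256], [-0.48, -0.1, 0, 0, 0, 0.0256], [-0.48, -0.1, 0, 0, 0, 0.0256]]]'
python3 drive.py '[[[-0.48, -0.1, 0, 0, 0, 0.0256], [-0.48, -0.1, 0, 0, 0, 0.0256], [-0.48, -0.1, 0, 0, 0, 0.0256], [-0.48, -0.1, 0, 0, 0, 0.0256], [-0.48, -0.1, 0, 0, 0, 0.0256], [-0.48, -0.1, 0, 0, 0, 0.0256], [-0.48, -0.1, 0, 0, 0, 0.0256], [-0.36, -0.08, 0, 0, 0, 0.02]]]'
python3 drive.py '[[[-0.2, -0.04, 0, 0, 0, 0.0133], [-0.06, 0, 0, 0, 0, 0], [0, 0, 0, 0, 0, 0], [0, 0, 0, 0, 0, 0]]]'
python3 -c "
from h import *
delta((563,-179.7,90),(180,0,69.7))"
```

```text
time_s: 21.5
ee_pos: [648.9, 3.5, 184.6]
ee_rot: [-180.0, 0.0, 88.4]
force: [-0.8, 0.3, -2.3]
gripper_width: 13.8
gripper_force: 45.0
time_s: 22.3
ee_pos: [580.2, -173.1, 184.8]
ee_rot: [-180.0, 0.1, 70.5]
force: [-0.3, -1.2, -2.5]
gripper_width: 13.5
gripper_force: 45.0
time_s: 22.7
ee_pos: [575.7, -181.5, 185.0]
ee_rot: [180.0, -0.0, 69.6]
force: [0.1, -0.4, -2.9]
gripper_width: 13.8
gripper_force: 45.0
need [ -2.8 -12.6  95. ] [ 0.01 -0.03 -0.13]
```

In the tool's units: 20 mm is 0.4, 15 mm is 0.3.

```bash
python3 drive.py '[[[-0.02, -0.08, 0.2, 0, 0, 0], [-0.02, -0.1, 0.4, 0, 0, 0], [-0.02, -0.08, 0.4, 0, 0, 0], [0, 0, 0.4, 0, 0, 0], [0, 0, 0.4, 0, 0, 0], [0, 0, 0.3, 0, 0, 0], [0, 0, 0.2, 0, 0, 0], [0, 0, 0.1, 0, 0, 0]]]'
python3 drive.py '[[[0, 0, 0.06, 0, 0, 0], [0, 0, 0.04, 0, 0, 0], [0, 0, 0, 0, 0, 0], [0, 0, 0, 0, 0, 0]]]'; python3 h.py
```

```text
time_s: 23.5
ee_pos: [561.5, -179.8, 63.7]
ee_rot: [-179.9, 0.0, 69.6]
force: [-0.1, 0.5, -2.4]
gripper_width: 13.5
gripper_force: 45.0
time_s: 23.9
ee_pos: [562.5, -180.6, 60.6]
ee_rot: [179.9, 0.0, 69.5]
force: [-0.2, -0.7, -2.6]
gripper_width: 13.7
gripper_force: 45.0
23.95 front 604 back 3187 lip [ 466.9 -144.9   16. ] [-0.5  0.2 -2.9] [-0.06 -0.18  0.01] [179.9   0.   69.5]
```

In the tool's units: 1 mm is 0.02, 0.5 mm is 0.01.

```bash
python3 drive.py '[[[0, 0, 0.02, 0, 0, 0], [0, 0, 0.02, 0, 0, 0], [0, 0, 0.02, 0, 0, 0], [0, 0, 0.01, 0, 0, 0], [0, 0, 0, 0, 0, 0], [0, 0, 0, 0, 0, 0]]]'; python3 h.py
```

```text
time_s: 24.55
ee_pos: [562.0, -180.4, 56.6]
ee_rot: [-180.0, 0.0, 69.5]
force: [-0.4, 1.0, -1.4]
gripper_width: 13.6
gripper_force: 45.0
24.6 front 651 back 3187 lip [ 466.5 -144.8   12.1] [ 0.2  0.7 -0.9] [-0.03 -0.02  0.  ] [180.    0.   69.5]
```

In the tool's units: 0.5 mm is 0.01.

```bash
python3 drive.py '[[[0, 0, 0.01, 0, 0, 0], [0, 0, 0.01, 0, 0, 0], [0, 0, 0, 0, 0, 0], [0, 0, 0, 0, 0, 0]]]'; python3 h.py
```

```text
time_s: 25.0
ee_pos: [562.0, -180.4, 56.6]
ee_rot: [180.0, 0.0, 69.5]
force: [-1.7, 0.6, 5.8]
gripper_width: 14.0
gripper_force: 45.0
25.05 front 649 back 3179 lip [ 466.5 -144.8   12.1] [-2.5  0.9  5.4] [ 0.12  0.41 -0.04] [180.    0.   69.5]
```

In the tool's units: -0.7 mm is -0.014.

```bash
python3 drive.py '[[[0, 0, -0.014, 0, 0, 0], [0, 0, 0, 0, 0, 0]]]' - 5; python3 drive.py '[[[0, 0, 0, 0, 0, 0], [0, 0, 0, 0, 0, 0], [0, 0, 0, 0, 0, 0], [0, 0, 0, 0, 0, 0], [0, 0, 0, 0, 0, 0]]]' 38; python3 drive.py '[[[0, 0, -0.08, 0, 0, 0], [0, 0, -0.2, 0, 0, 0], [0, 0, -0.4, 0, 0, 0], [0, 0, -0.6, 0, 0, 0], [0, 0, -0.6, 0, 0, 0], [0, 0, -0.6, 0, 0, 0], [0, 0, -0.6, 0, 0, 0], [0, 0, 0, 0, 0, 0]]]'
python3 drive.py '[[[-0.8, 0, 0, 0, 0, 0], [-0.8, 0, 0, 0, 0, 0], [-0.8, 0, 0, 0, 0, 0], [-0.8, 0, 0, 0, 0, 0], [-0.8, 0, 0, 0, 0, 0], [0, 0, 0, 0, 0, 0], [0, 0, 0, 0, 0, 0], [0, 0, 0, 0, 0, 0]]]'
python3 - <<'E'
from h import *
w=imaging.grab_frame('wrist');t=imaging.grab_frame('top');s=imaging.grab_frame('scene')
cv2.imwrite('pics/top3.png',t)
k=[k for k in cnts(red(t),500) if abs(cv2.minEnclosingCircle(k)[0][0]-251)<15][0]
P=onz(imaging.camera_model('top'),k[:,0],70)[:,:2]
A=np.c_[2*P,np.ones(len(P))]; q=np.linalg.lstsq(A,(P**2).sum(1),rcond=None)[0];print('bowl',q[:2])
o=np.zeros((480,800,3),np.uint8)
o[:,:480]=cv2.resize(t[190:320,200:460],(480,240)).repeat(1,0) if 0 else 0
o[:280,:560]=cv2.resize(t[190:320,200:460],(560,280),interpolation=cv2.INTER_CUBIC)
o[280:,:320]=cv2.resize(s[190:290,220:380],(320,200)); o[280:,330:597]=cv2.resize(w,(267,200))
b=cv2.resize(s[195:280,320:440],(200,142));o[:142,600:]=b
cv2.imwrite('pics/c3.png',o)
E
```

```text
time_s: 25.25
ee_pos: [562.1, -180.4, 56.6]
ee_rot: [180.0, 0.0, 69.5]
force: [-2.1, 0.5, 3.1]
gripper_width: 13.8
gripper_force: 5.0
time_s: 25.75
ee_pos: [562.2, -180.5, 56.1]
ee_rot: [180.0, 0.0, 69.5]
force: [-0.4, -0.1, 0.8]
gripper_width: 38.0
gripper_force: 0.0
time_s: 26.55
ee_pos: [564.6, -181.3, 216.1]
ee_rot: [179.4, -0.0, 69.5]
force: [0.2, -0.1, -0.5]
gripper_width: 38.3
gripper_force: 0.0
time_s: 27.35
ee_pos: [492.3, -366.8, 210.2]
ee_rot: [-180.0, -0.0, 69.6]
force: [0.6, 0.1, -0.5]
gripper_width: 37.7
gripper_force: 0.0
bowl [500.63064785 133.15858755]
```

View pics/c3.png

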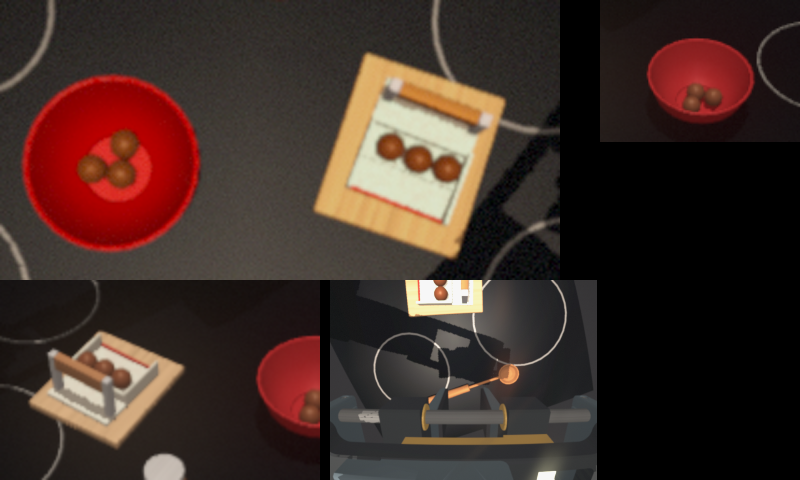

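The picture shows three balls in the bowl and three in the back row. The tray is flat on its board, the bowl hasn't moved, and the arm is clear.

```bash
python3 -c "
from workcell import env, imaging, job, telemetry
print(job.job_done())"
```

```text
the job is handed in; nothing more can be done
None
```

The job is done and handed in at about 27 s: the three front meatballs are in the bowl, the back row is still in place, the tray is flat on its board and released, and the bowl measured within about 0.2 mm of where it started.

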